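# Stack the two-storey kiln shelf

### The job

Load the kiln shelf in two storeys: stand the square post and the tall round post upright on the bare prints of their own shape, squared up to the prints, and set the cup upright on the shelf midway between them. Lay the long flat bat across the tops of both posts, centred and in line with the shelf, and stand the vase upright at the middle of the bat, right above the cup. Leave the short round post and the plaster mould where they are.

Things in the scene. Friction and masses are not known exactly. Their poses are not given: they have to be found in the camera images.
- kiln_shelf: Fixed flat kiln shelf, buff with a white-washed top, 130 (own x) x 240 (own y, the long way) x 15 mm thick, lying on the table. Origin: centre of its underside; its top is 15 mm above. The two prints lie on its top on the long centre line, 80 mm either side of the centre, so the point midway between the prints is the shelf's centre.
- square_print: Flat brown square mark 44 mm wide, no height, on the top of the kiln shelf near one end (which end varies): the place for the square post. Origin: its centre, at the level of the shelf's top. Its sides are parallel to the shelf's x and y axes.
- round_print: Flat brown round mark 44 mm across, no height, on the top of the kiln shelf near the other end: the place for the tall round post. Origin: its centre, at the level of the shelf's top.
- square_post: Loose buff kiln post of square section 40 x 40 mm, 70 mm tall, standing, 0.2 kg; a dark round mark on its top. Its origin is the centre of its underside, z up. x and y are normal to its side faces.
- round_post: Loose buff round kiln post (tube), 40 mm outside diameter, 22 mm bore, 70 mm tall, standing, 0.14 kg. Its origin is the centre of its underside, z up.
- short_post: Bystander, to be left alone: loose buff round kiln post (tube), 40 mm outside diameter, only 35 mm tall, standing. Its origin is the centre of its underside, z up.
- cup: Loose off-white handleless cup, straight-sided, 52 mm outside diameter from 12 mm up to the rim, 42 mm at the foot, 50 mm tall, open upward, wall 4 mm, about 80 g. Its origin is the centre of its underside, z up.
- vase: Loose off-white vase, 100 mm tall, solid: foot 44 mm across, belly 52 mm across and straight-sided from 25 to 50 mm up, neck 24 mm across from 72 to 88 mm up, rim 36 mm across; about 0.16 kg. Its origin is the centre of its underside, z up.
- bridge_bat: Loose buff flat slab (bat), 55 (own x) x 200 (own y, the long way) x 14 mm thick, lying flat on the table to the left or right, about 0.3 kg. Its origin is the centre of its underside, z up.
- mould_half: Bystander, to be left alone: loose white plaster mould half, a block 90 (own x) x 140 (own y) x 50 mm tall with a grey cavity shape and four grey keys on its top, 0.9 kg, on the other side from the bat. Its origin is the centre of its underside, z up.
Mind the look-alikes: they are no part of the job. What is shaped like the vase but purple or yellow is not meant.

How it is judged:
By the outcome, as a careful person would: the job done as asked, in the order asked, and still so for the second after the job is handed in, with the robot touching nothing.
It also fails if it takes over 144 s, if anything falls off the work surface, if the arm or the gripper's body presses on something with over 40 N, if the wrist force passes 120 N, or if a joint passes its speed limit or range.

### The arm

A 6-joint arm with a two-finger parallel gripper is mounted at the origin on the work surface. World frame = base frame: x ahead of the robot, y to its left, z up, the work surface at z = 0. Lengths are in mm, angles in rad, forces in N, time in s.
With the tool pointing down it reaches from about 400 to 825 mm from the base axis. Payload 7 kg.
Tool frame: the origin (TCP) lies at the very end of the fingers, on their centre line; the grasp point (between the pads) lies 19 mm behind it; z points along the fingers, x is the direction in which the jaws open and shut, and the axes are right-handed (so a half turn about z gives the same grasp; the last joint's range is limited). The gripper opens to 85 mm and grips with 20 to 120 N. Pads are 22 mm wide; open, the fingers measure 114 mm over their backs; the gripper's body (76 mm by 85 mm) begins 54 mm behind the grasp point. The pads swing forward as they close: fully open they stand 13 mm farther back than shut.
Start: joints at [1.461, 0.359, 0.012, 0, -1.224, -0.288], TCP at [261.495, 622.266, 231.302] pointing down, gripper open.
Joint ranges: [-3.07, 3.07], [-1.43, 2.12], [-1.02, 1.25], [-3.03, 1.67], [-3.05, -0], [-3.03, 3.03]. Speed limits (rad/s): [2.39, 2.39, 3.01, 3.14, 3.14, 3.14].

### API

Orientations are given as a unit quaternion [w, x, y, z].
In Python, from rig import bot gives the robot as it stands. Calls block until the motion is done:
- bot.move_pose(position, orientation): joint-space move of the TCP to a pose.
- bot.move_straight(position, frame=None, rate=150, threshold=None): straight line of the TCP; frame=None keeps the orientation; rate is the mean speed in mm/s. With threshold (N) it stops when the force on the tool has changed by that much, and returns True; else False.
- bot.set_joints(angles): joint-space move.
- bot.let_go() and bot.grab(f_grip=None): open the fingers fully, or close them until they stop; f_grip is the grip in N (None keeps the last).
- bot.hold(seconds).
- bot.ik(position, orientation): joint angles nearest the present ones, or None.
- bot.camera(name): name is "scene" or "side" or "wrist"; returns a dict with "color" (400x640x3 uint8, red, green, blue), "z_map" (400x640 float32, mm along the optical axis (not along the pixel's ray), 0 where there is no reading), "fx", "fy", "cx", "cy" (pixels), "k1" (the pictures are not rectified: a ray, as slopes to the right and down, at radius r is drawn at 1 + k1 r^2 times it, then the intrinsics apply), "xyz" and "rotation" of the camera in the world. Camera axes: x right, y down, z forward; pixel columns grow to the right and rows downward; lengths in mm; the calibration is good to about 2 mm. A picture is of the moment at which its call begins.
A pose or a line that the arm cannot do raises bot.Unreachable and nothing moves.
- bot.finish_job(): hands the job in, once; it reports no verdict.
Trained networks look in the newest picture that a camera, given by its name, has taken for a name from the list of things; names that differ only in an ending like _2 or _b are one class to them, and where a whole thing is asked for, a point or a joint stands for the part that bears it (a point fixed in the world has none). Each returns a list of dicts, best first, with "score" (0 to 1); they miss things now and then, are a little off and sometimes report something else, mostly with a low value. They report only what shows in the picture. A call takes as long as a camera call. They do not tell look-alikes from the thing itself.
- bot.find_in(thing, camera): "at" ([x, y, z] in mm, in the coordinates of the camera as it stood for that picture, good to about 4 mm: the middle of the surface that is visible of it).
- bot.trace(thing, camera): "pixels" (400x640 bool, what is visible of it).
Readings, each from a call of its own:
- bot.get_clock(): time.
- bot.get_joint_pos(): joint angles.
- bot.get_qd(): joint speeds.
- bot.get_joint_torque(): joint torques, N m.
- bot.get_position(): TCP position.
- bot.get_eef_rot(): TCP orientation.
- bot.get_ft_force(): force on the tool from outside, world axes, zero at the start.
- bot.get_ft_torque(): the same for the moment, N m.
- bot.get_gripper_width(): opening from 0.0 (shut) to 1.0 (fully open).
Only numpy, scipy, OpenCV 4.12 (cv2) and the standard library are available. Lean on these libraries where they do the work, as an engineer would, in place of code of your own. Each camera call takes 0.05 s, during which the arm holds its last target.

## Working session

There is one attempt and no reset: what is moved stays moved. The work goes in short steps, each a Python script; the robot and the scene stay as the last script left them, time stands still between calls to the robot, and variables do not carry over. Pictures are saved under pics/ and viewed, and the job is handed in when it is done.

```bash
ls; mkdir -p pics; cat > h.py <<'E'
import numpy as np, cv2
from rig import bot
from scipy.spatial.transform import Rotation as R
def rot(c):
    r=np.array(c["rotation"],float)
    if r.shape==(3,3): return r
    return R.from_quat([r[1],r[2],r[3],r[0]]).as_matrix()
def save(c,n,crop=None,scale=1):
    im=c["color"][:,:,::-1]
    if crop: im=im[crop[1]:crop[3],crop[0]:crop[2]]
    if scale!=1: im=cv2.resize(im,None,fx=scale,fy=scale,interpolation=cv2.INTER_CUBIC)
    cv2.imwrite("pics/"+n+".png",im)
def rays(c,uv):
    uv=np.atleast_2d(np.asarray(uv,float))
    K=np.array([[c["fx"],0,c["cx"]],[0,c["fy"],c["cy"]],[0,0,1]])
    p=cv2.undistortPoints(uv.reshape(-1,1,2),K,np.array([c["k1"],0,0,0,0.])).reshape(-1,2)
    return np.c_[p,np.ones(len(p))]
def cloud(c,mask=None):
    z=c["z_map"]; m=(z>0) if mask is None else (mask&(z>0))
    v,u=np.nonzero(m)
    P=rays(c,np.c_[u,v])*z[v,u][:,None]
    return P@rot(c).T+np.array(c["xyz"])
def onplane(c,uv,h):
    d=rays(c,uv)@rot(c).T; o=np.array(c["xyz"])
    return o+d*((h-o[2])/d[:,2])[:,None]
def toworld(c,p): return rot(c)@np.array(p)+np.array(c["xyz"])
def project(c,P):
    p=(np.atleast_2d(P)-np.array(c["xyz"]))@rot(c); p=p/p[:,2:]
    r2=(p[:,:2]**2).sum(1); q=p[:,:2]*(1+c["k1"]*r2)[:,None]
    return np.c_[q[:,0]*c["fx"]+c["cx"],q[:,1]*c["fy"]+c["cy"]]
def quat(yaw):
    # tool down, tool x at world angle yaw
    M=np.array([[np.cos(yaw),np.sin(yaw),0],[np.sin(yaw),-np.cos(yaw),0],[0,0,-1.]])
    q=R.from_matrix(M).as_quat(); return [q[3],q[0],q[1],q[2]]
E
cat > a.py <<'E'
from h import *
import pickle
names="kiln_shelf square_print round_print square_post round_post short_post cup vase bridge_bat mould_half".split()
for cam in ("scene","side","wrist"):
    c=bot.camera(cam); save(c,cam+"0"); pickle.dump(c,open(cam+"0.pkl","wb"))
    print(cam,np.round(c["xyz"]),c["fx"],c["k1"],np.round(rot(c)[:,2],2))
    if cam=="wrist": continue
    tr={}
    for n in names:
        f=bot.find_in(n,cam)
        print(n,[(round(d["score"],2),np.round(toworld(c,d["at"])).tolist(),np.round(project(c,toworld(c,d["at"]))[0]).tolist()) for d in f])
        
print(bot.get_clock(),bot.get_eef_rot(),bot.get_gripper_width())
E
python3 a.py
```

```text
pics
scene [1111.  234.  611.] 386.14208186448633 -0.04679699655965333 [-0.7  -0.28 -0.66]
kiln_shelf [(0.86, [609.0, -40.0, 16.0], [290.0, 237.0])]
square_print []
round_print [(0.66, [590.0, -121.0, 14.0], [260.0, 222.0])]
square_post [(0.91, [406.0, 236.0, 53.0], [439.0, 196.0]), (0.24, [608.0, -43.0, 15.0], [289.0, 237.0])]
round_post [(0.7, [410.0, -223.0, 46.0], [257.0, 158.0]), (0.39, [398.0, 123.0, 32.0], [390.0, 190.0])]
short_post [(0.56, [430.0, -128.0, 28.0], [288.0, 176.0])]
cup [(0.8, [399.0, 122.0, 32.0], [389.0, 190.0])]
vase [(0.94, [361.0, -10.0, 61.0], [342.0, 160.0]), (0.83, [343.0, 157.0, 54.0], [410.0, 173.0]), (0.78, [465.0, 6.0, 54.0], [334.0, 188.0]), (0.69, [521.0, 143.0, 56.0], [386.0, 218.0]), (0.61, [329.0, -123.0, 54.0], [305.0, 147.0])]
bridge_bat [(0.7, [510.0, -352.0, 13.0], [195.0, 179.0])]
mould_half [(0.72, [538.0, 368.0, 49.0], [498.0, 256.0])]
side [ 159. -580.  819.] 379.1138111884439 -0.07634506452267494 [ 0.32  0.55 -0.77]
kiln_shelf [(0.59, [583.0, -67.0, 14.0], [364.0, 206.0]), (0.21, [502.0, 337.0, 45.0], [273.0, 126.0])]
square_print [(0.53, [595.0, 27.0, 17.0], [350.0, 182.0])]
round_print [(0.71, [586.0, -129.0, 18.0], [378.0, 221.0])]
square_post [(0.68, [378.0, 216.0, 56.0], [252.0, 159.0])]
round_post [(0.6, [388.0, -235.0, 53.0], [335.0, 279.0])]
short_post [(0.76, [411.0, -134.0, 29.0], [322.0, 248.0])]
cup [(0.66, [409.0, 120.0, 33.0], [277.0, 182.0])]
vase [(0.94, [442.0, -8.0, 57.0], [308.0, 202.0]), (0.83, [322.0, 151.0, 54.0], [243.0, 181.0]), (0.8, [344.0, -31.0, 59.0], [278.0, 223.0]), (0.71, [310.0, -145.0, 62.0], [286.0, 262.0])]
bridge_bat [(0.84, [497.0, -370.0, 8.0], [407.0, 313.0])]
mould_half [(0.74, [500.0, 336.0, 45.0], [273.0, 126.0])]
wrist [325. 595. 373.] 350.57125173983906 -0.005660140120611667 [-0.25  0.11 -0.96]
1.15 [-2.81969321e-05 -5.53436761e-01  8.32891200e-01 -7.27340496e-06] 1.0012096085068471
```

View pics/scene0.png

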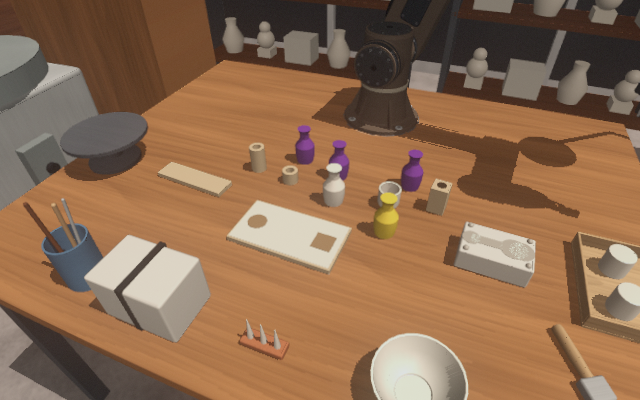

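View pics/side0.png

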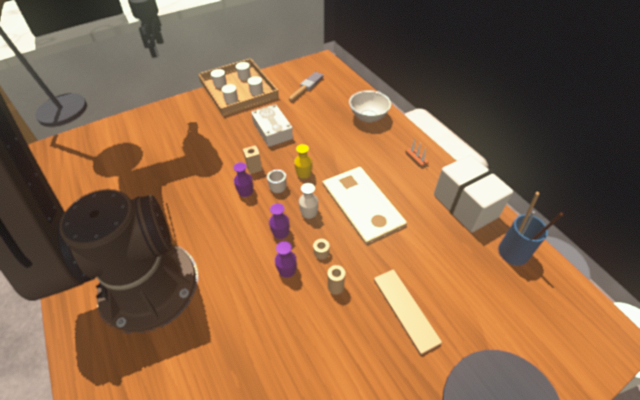

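View pics/wrist0.png

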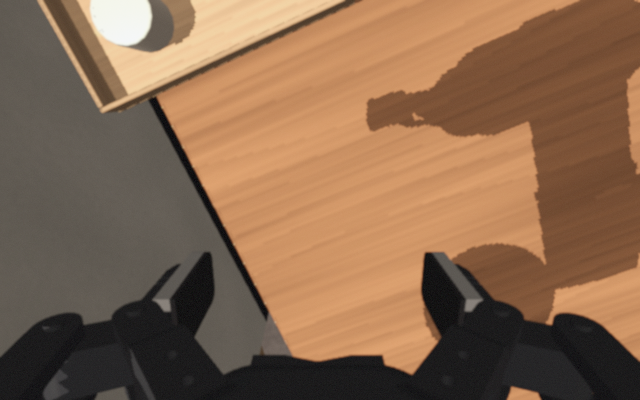

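```bash
python3 - <<'E'
from h import *
import pickle
c=pickle.load(open("scene0.pkl","rb")); s=pickle.load(open("side0.pkl","rb"))
save(c,"sc_crop",(280,120,480,260),4); save(s,"si_crop",(220,120,420,270),4)
E
```

```text
(no output)
```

View pics/sc_crop.png

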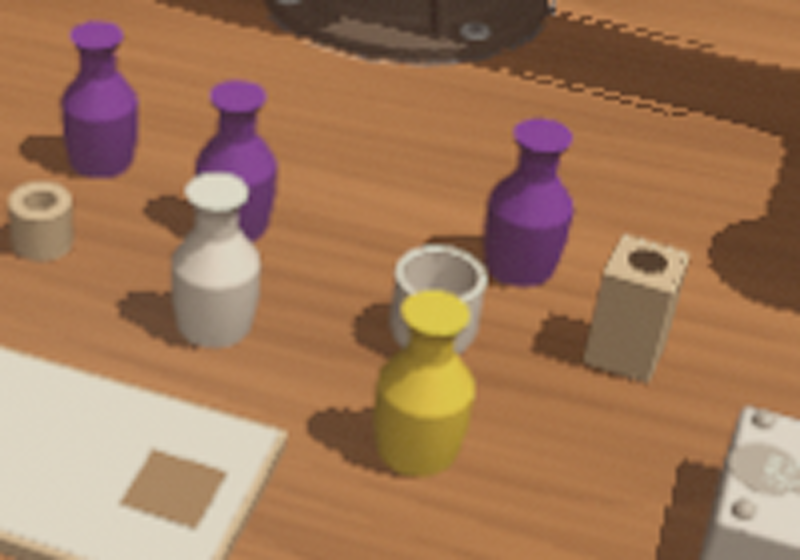

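```bash
python3 - <<'E'
from h import *
import pickle
M=R.from_quat([-5.53436761e-01,8.32891200e-01,0,-2.8e-5]).as_matrix()
w=pickle.load(open("wrist0.pkl","rb"))
p=bot.get_position(); print(p, M.T@(np.array(w["xyz"])-p)); print(np.round(M.T@rot(w),3))
for y in (0,np.pi/2,-np.pi/2,np.pi):
  for pos in ([480,-60,320],[480,120,320],[450,0,350]):
    print(y,pos,bot.ik(pos,quat(y)))
E
```

```text
[261.50089377 622.25623531 231.26449139] [   0.40282731  -69.53128929 -141.67900133]
[[ 1.     0.     0.001]
 [-0.     0.962  0.274]
 [-0.001 -0.274  0.962]]
0 [480, -60, 320] [ 0.2833437  -0.01160689 -0.24464103  0.         -1.33776219  2.85824895]
0 [480, 120, 320] [ 0.64306255  0.00834422 -0.22473333  0.         -1.33771878  2.4985301 ]
0 [450, 0, 350] [ 2.70128011e+00 -1.40393095e+00 -2.46359824e-01  4.44089210e-16
 -2.72836745e+00  4.40312548e-01]
1.5707963267948966 [480, -60, 320] [ 0.2833437  -0.01160689 -0.24464103  0.         -1.33776219 -1.85414003]
1.5707963267948966 [480, 120, 320] [ 0.64306255  0.00834422 -0.22473333  0.         -1.33771878 -2.21385888]
1.5707963267948966 [450, 0, 350] [ 0.44031255 -0.08390407 -0.24635982  0.         -1.40834057 -2.01110887]
-1.5707963267948966 [480, -60, 320] [ 0.2833437  -0.01160689 -0.24464103  0.         -1.33776219  1.28745262]
-1.5707963267948966 [480, 120, 320] [ 0.64306255  0.00834422 -0.22473333  0.         -1.33771878  0.92773377]
-1.5707963267948966 [450, 0, 350] [ 0.44031255 -0.08390407 -0.24635982  0.         -1.40834057  1.13048378]
3.141592653589793 [480, -60, 320] [ 0.2833437  -0.01160689 -0.24464103  0.         -1.33776219 -0.2833437 ]
3.141592653589793 [480, 120, 320] [ 0.64306255  0.00834422 -0.22473333  0.         -1.33771878 -0.64306255]
3.141592653589793 [450, 0, 350] [ 0.44031255 -0.08390407 -0.24635982  0.         -1.40834057 -0.44031255]
```

```bash
cat > b.py <<'E'
from h import *
import pickle
for i,(pos,y) in enumerate([([450,100,330],np.pi/2),([450,-100,330],np.pi/2),([570,-80,330],-np.pi/2)]):
    bot.move_pose(pos,quat(y))
    c=bot.camera("wrist"); save(c,"w%d"%i)
    c["tr"]={}
    for n in "kiln_shelf square_print round_print square_post round_post short_post cup vase bridge_bat".split():
        c["tr"][n]=bot.trace(n,"wrist")
        f=c["tr"][n]
        for d in f:
            if d["score"]<.4: continue
            v,u=np.nonzero(d["pixels"]); P=cloud(c,d["pixels"])
            top=P[P[:,2]>np.percentile(P[:,2],90)-4] if len(P) else np.zeros((1,3))
            print(i,n,round(d["score"],2),(int(u.mean()),int(v.mean())),np.round(np.median(top,0),1))
    pickle.dump(c,open("w%d.pkl"%i,"wb"))
    print(bot.get_clock())
E
python3 b.py
```

```text
0 kiln_shelf 0.85 (215, 241) [573.3 -36.3  14. ]
0 square_print 0.56 (268, 251) [593.8  31.1  14.7]
0 round_print 0.92 (155, 248) [ 588.9 -129.    14.8]
0 square_post 0.96 (432, 99) [384.7 234.5  69.1]
0 round_post 0.55 (41, 106) [ 392.7 -229.5   68.8]
0 short_post 0.82 (135, 120) [ 410.6 -129.4   33.8]
0 vase 0.98 (371, 43) [325.1 160.3  99. ]
0 vase 0.77 (234, 153) [447.    0.5  99. ]
0 vase 0.73 (349, 199) [505.  139.9  98.9]
0 vase 0.71 (209, 67) [350.  -21.6  99.2]
0 vase 0.7 (107, 32) [ 313.5 -130.    99.1]
0 bridge_bat 0.97 (28, 190) [ 505.2 -296.3   13.1]
3.6833
1 kiln_shelf 0.59 (349, 244) [580.8 -55.6  13.9]
1 square_print 0.58 (410, 251) [592.3  30.8  14.7]
1 round_print 0.83 (297, 248) [ 588.  -128.4   14.8]
1 square_post 0.96 (599, 98) [383.8 232.9  68.8]
1 round_post 0.67 (207, 106) [ 393.4 -230.4   68.9]
1 short_post 0.85 (293, 121) [ 411.4 -129.6   34. ]
1 cup 0.56 (501, 122) [411.7 125.3  48.5]
1 vase 0.96 (289, 33) [ 313.8 -130.9   99.1]
1 vase 0.95 (401, 153) [446.9   0.   99.1]
1 vase 0.89 (387, 67) [350.  -21.7  99.1]
1 vase 0.71 (551, 43) [324.9 159.5  98.9]
1 vase 0.57 (510, 199) [504.8 139.   98.9]
1 bridge_bat 0.76 (124, 186) [ 498.9 -362.4   13.1]
5.0
2 kiln_shelf 0.7 (293, 131) [596.3 -50.6  14.1]
2 square_print 0.77 (231, 131) [593.8  30.5  14.9]
2 round_print 0.66 (354, 136) [ 588.5 -129.3   15. ]
2 square_post 0.91 (90, 285) [387.1 233.2  69.1]
2 round_post 0.57 (415, 273) [ 395.5 -213.1   67.1]
2 short_post 0.65 (352, 262) [ 413.1 -130.2   34.1]
2 cup 0.61 (164, 260) [428.3 137.6  48.8]
2 vase 0.74 (274, 313) [350.4 -22.5  99.4]
2 vase 0.73 (255, 248) [ 4.475e+02 -3.000e-01  9.930e+01]
2 vase 0.71 (352, 328) [ 325.3 -129.6   98. ]
2 vase 0.62 (142, 206) [505.3 139.3  99.1]
2 bridge_bat 0.89 (521, 199) [ 500.5 -361.7   13.3]
8.1583
```

View pics/w0.png

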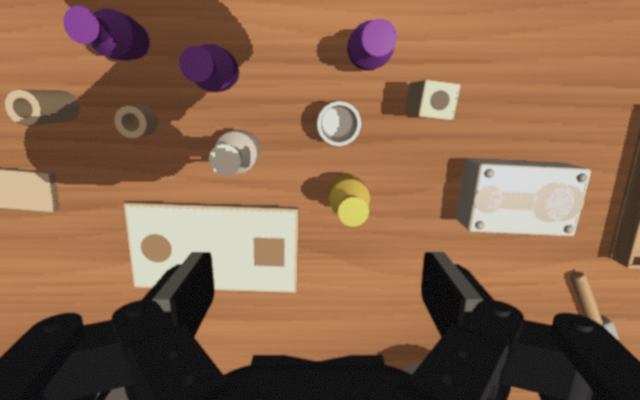

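View pics/w1.png

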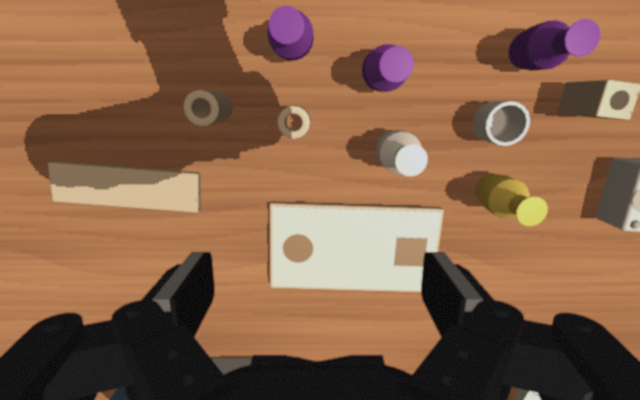

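View pics/w2.png

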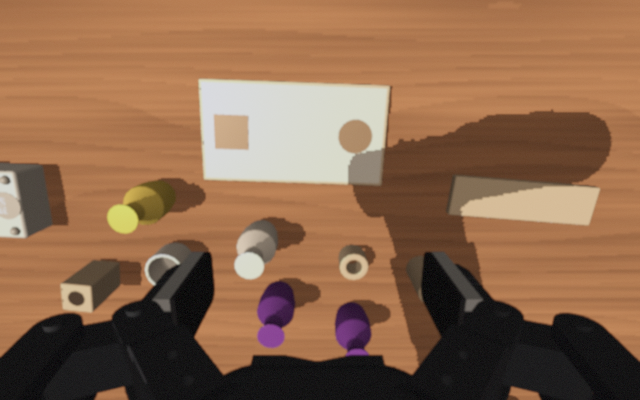

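```bash
cat > c.py <<'E'
from h import *
import pickle
def contour(m):
    cs,_=cv2.findContours(m.astype(np.uint8),cv2.RETR_EXTERNAL,cv2.CHAIN_APPROX_NONE)
    return max(cs,key=cv2.contourArea).reshape(-1,2).astype(float)
for i in range(3):
    c=pickle.load(open("w%d.pkl"%i,"rb"))
    for n,h in [("kiln_shelf",15),("square_print",15),("round_print",15),("square_post",70),("round_post",70),("cup",50),("bridge_bat",14),("short_post",35),("vase",100)]:
        for d in c["tr"][n]:
            if d["score"]<.4: continue
            m=d["pixels"]
            if h==15: P=onplane(c,contour(m),15)
            else:
                v,u=np.nonzero(m&(c["z_map"]>0)); Q=cloud(c,m)
                top=np.zeros_like(m); k=Q[:,2]>h-5; top[v[k],u[k]]=1
                if k.sum()<20: continue
                top=cv2.morphologyEx(top.astype(np.uint8),cv2.MORPH_OPEN,np.ones((3,3),np.uint8))
                if top.sum()<20: continue
                P=onplane(c,contour(top),h)
            r=cv2.minAreaRect(P[:,:2].astype(np.float32)); e=cv2.minEnclosingCircle(P[:,:2].astype(np.float32))
            print(i,n,"rect",np.round(r[0],1),np.round(r[1],1),round(r[2],1),"circ",np.round(e[0],1),round(e[1],1))
E
python3 c.py
```

```text
0 kiln_shelf rect [588.1 -47.9] [239.7 133.4] 88.1 circ [586.9 -47.2] 134.9
0 square_print rect [594.2  31. ] [43.3 44.6] 0.1 circ [594.2  31. ] 29.3
0 round_print rect [ 589.2 -128.4] [42.4 45.2] 82.2 circ [ 589.2 -129.1] 22.8
0 square_post rect [384.9 234. ] [40.4 39.7] 83.5 circ [385.2 234. ] 26.5
0 round_post rect [ 393.  -228.7] [39.6 39.5] 76.5 circ [ 392.6 -228.3] 21.0
0 bridge_bat rect [ 504.6 -296.7] [76.1 55.3] 85.3 circ [ 505.3 -296.8] 45.9
0 short_post rect [ 411.3 -128.7] [39.4 38.3] 62.0 circ [ 411.  -128.9] 20.4
0 vase rect [325.7 160. ] [33.6 33.3] 3.5 circ [325.6 160.2] 17.1
0 vase rect [446.5   0.5] [31.4 33.3] 0.1 circ [447.2   0.6] 17.1
0 vase rect [504.8 139.5] [33.1 32.8] 44.9 circ [505.1 139.8] 17.1
0 vase rect [349.9 -21.3] [32.8 34.1] 0.0 circ [350.2 -21.2] 17.2
0 vase rect [ 314.1 -129.4] [34.2 33.1] 42.0 circ [ 314.3 -129.8] 17.6
1 kiln_shelf rect [588.4 -49.2] [237.5 132.4] 88.0 circ [589.4 -50. ] 132.9
1 square_print rect [594.2  32.2] [47.2 43.3] 89.9 circ [593.6  31.4] 29.4
1 round_print rect [ 588.7 -128.3] [42.6 41.5] 90.0 circ [ 588.4 -128.7] 21.9
1 
[... 821 characters left out ...]
ct [593.6  30.7] [43.8 44.4] 86.9 circ [593.3  30.8] 30.0
2 round_print rect [ 587.5 -129.3] [42.4 41.4] 2.4 circ [ 588.  -129.3] 21.8
2 square_post rect [387.4 232.4] [40.  41.6] 83.4 circ [387.3 232.1] 27.0
2 cup rect [418.4 141.3] [14.5 42.6] 74.8 circ [417.2 137.1] 21.4
2 bridge_bat rect [ 500.5 -362. ] [200.2  55.3] 85.3 circ [ 501.6 -362.1] 102.9
2 short_post rect [ 413.2 -130.4] [39.6 37.2] 1.0 circ [ 413.  -130.2] 20.3
2 vase rect [351.2 -22.7] [33.7 32.7] 0.0 circ [350.9 -22.2] 17.6
2 vase rect [447.5  -0.6] [32.3 33.2] 0.0 circ [447.6  -0.5] 17.1
2 vase rect [ 327.6 -129.6] [22.8 10.6] 89.9 circ [ 325.3 -129.6] 11.7
2 vase rect [505.3 138.8] [32.7 34.6] 41.8 circ [505.3 138.8] 17.4
```

```bash
cat >> h.py <<'E'
D=np.deg2rad
def pick(x,y,yaw,tz,f,lift=150,pre=170):
    q=quat(yaw)
    if bot.get_gripper_width()<.95: bot.let_go()
    bot.move_pose([x,y,pre],q)
    hit=bot.move_straight([x,y,tz],rate=150,threshold=15)
    if hit: print("HIT on descent",bot.get_position(),bot.get_ft_force()); return False
    bot.grab(f)
    w0=bot.get_gripper_width()
    f0=np.array(bot.get_ft_force())
    bot.move_straight([x,y,tz+lift],rate=200)
    print("pick w",round(w0,3),"->",round(bot.get_gripper_width(),3),"F",np.round(f0,1),np.round(bot.get_ft_force(),1),"t",bot.get_clock())
    return True
def place(x,y,yaw,tz,up=120,over=3):
    q=quat(yaw); z1=max(tz+up,150)
    bot.move_pose([x,y,z1],q)
    bot.move_straight([x,y,tz+10],rate=150)
    bot.hold(0.2)
    hit=bot.move_straight([x,y,tz-over],rate=25,threshold=4)
    p=bot.get_position(); print("place hit",hit,"z rel",round(p[2]-tz,2),np.round(p,1),np.round(bot.get_ft_force(),1))
    bot.let_go()
    bot.move_straight([p[0],p[1],z1],rate=200)
    print("t",bot.get_clock())
SQ=(593.8,31.0); RD=(588.3,-129.0); C=(591.0,-49.0); SY=180-1.97
E
python3 - <<'E'
from h import *
for n,p,y in [("sq",[385,233,31],180-6.6),("rd",[393.2,-229.2,31],180),("cup",[412,124,15],-90),("bat",[500,-361.8,1],180-4.7),("vase",[447,0,33],-90),("pl",[594,31,46],SY),("plv",[591,-49,132],-90),("plb",[591,-49,86],SY)]:
    print(n,[None if j is None else np.round(j,2) for j in (bot.ik(p,quat(D(y))),bot.ik(p[:2]+[p[2]+140],quat(D(y))))])
pick(385.2,233,D(180-6.6),31,50)
c=bot.camera("side"); save(c,"s1"); 
E
```

```text
sq [array([ 0.98,  0.24, -0.72,  0.  , -0.61, -1.1 ]), array([ 0.98,  0.03, -0.55,  0.  , -0.99, -1.1 ])]
rd [array([-0.09,  0.24, -0.71,  0.  , -0.62,  0.09]), array([-0.09,  0.04, -0.54,  0.  , -0.99,  0.09])]
cup [array([ 0.75,  0.24, -0.78,  0.  , -0.55,  0.82]), array([ 0.75,  0.02, -0.61,  0.  , -0.94,  0.82])]
bat [array([-0.31,  0.5 , -0.37,  0.  , -0.7 ,  0.23]), array([-0.31,  0.34, -0.24,  0.  , -0.99,  0.23])]
vase [array([ 0.44,  0.23, -0.73,  0.  , -0.62,  1.13]), array([ 0.44,  0.03, -0.55,  0.  , -0.99,  1.13])]
pl [array([ 0.38,  0.41, -0.39,  0.  , -0.77, -0.41]), array([ 0.38,  0.26, -0.23,  0.  , -1.07, -0.41])]
plv [array([ 0.25,  0.31, -0.31,  0.  , -0.96,  1.32]), array([ 0.25,  0.2 , -0.11,  0.  , -1.26,  1.32])]
plb [array([ 0.25,  0.36, -0.36,  0.  , -0.86, -0.28]), array([ 0.25,  0.23, -0.18,  0.  , -1.16, -0.28])]
pick w 0.457 -> 0.463 F [-1.  -0.9  5.5] [-0.1 -0.8 -1.8] t 12.7417
```

View pics/s1.png

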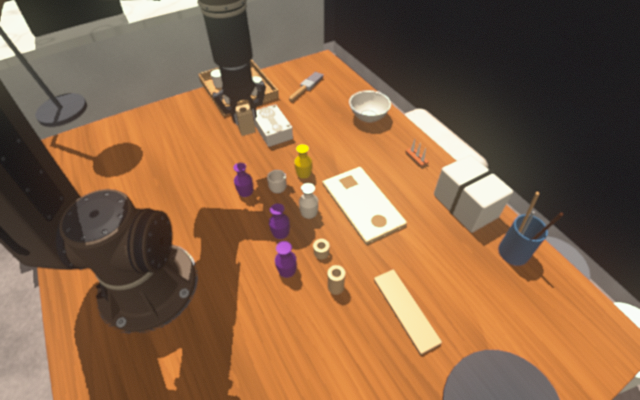

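The square post hangs in the jaws at (245,118), upright; opening of about 39 mm agrees with its width. Now I place it.

```bash
python3 - <<'E'
from h import *
place(*SQ,D(SY),31+15)
c=bot.camera("scene"); save(c,"s2",(220,130,480,280),3)
pick(393.2,-229.2,D(180),31,50)
E
```

```text
place hit True z rel 0.02 [593.7  30.9  46. ] [-0.8 -0.7  5.3]
t 16.6917
pick w 0.464 -> 0.461 F [-1.5  2.6  6.4] [-0.2  0.1 -1.8] t 20.45
```

View pics/s2.png

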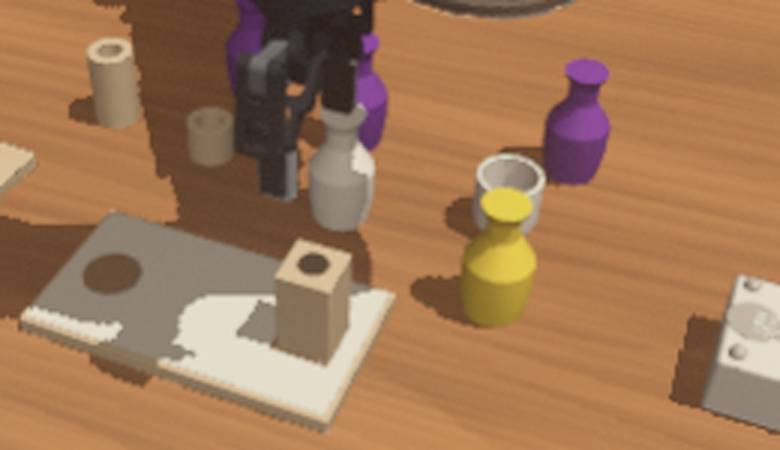

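Post stands at (312,300). The grey patch to its left is its shadow (the print is brown). I'll verify from the wrist after placing the round post.

```bash
python3 - <<'E'
from h import *
place(*RD,D(SY),31+15)
import pickle
bot.move_pose([520,-50,330],quat(np.pi))
c=bot.camera("wrist"); save(c,"w3"); c["tr"]={}
for n in ["square_post","round_post","cup","kiln_shelf"]: c["tr"][n]=bot.trace(n,"wrist")
pickle.dump(c,open("w3.pkl","wb"))
E
sed -i 's/range(3)/map(int,__import__("sys").argv[1:])/; s/c\["tr"\]\[n\]/c["tr"].get(n,[])/' c.py; python3 c.py 3
```

```text
place hit True z rel 0.25 [ 588.5 -128.9   46.3] [-0.8  1.1  5.3]
t 24.1167
3 kiln_shelf rect [590.4 -49.1] [240.7 131.1] 87.9 circ [591.6 -49.3] 133.9
3 round_post rect [ 588.9 -130.5] [39.8 41.5] 88.0 circ [ 588.8 -130.7] 21.3
3 cup rect [413.4 123.9] [50.2 52.2] 40.2 circ [413.2 123.9] 26.5
```

View pics/w3.png

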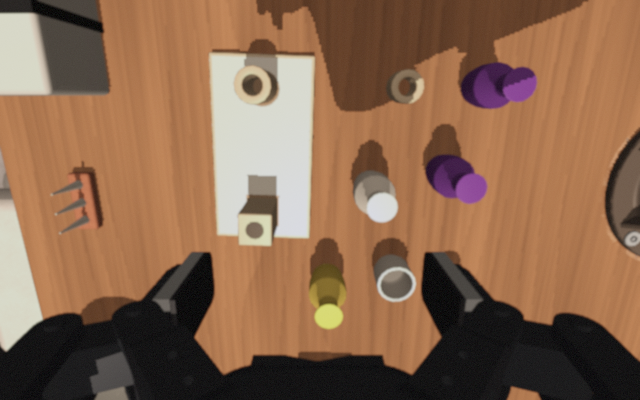

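```bash
python3 - <<'E'
from h import *
import pickle
c=pickle.load(open("w3.pkl","rb"))
z=c["z_map"]; v,u=np.nonzero(z>0); P=cloud(c)
for n,ctr in (("sq",SQ),("rd",RD)):
    k=(np.abs(P[:,2]-85)<5)&(np.hypot(P[:,0]-ctr[0],P[:,1]-ctr[1])<45)
    m=np.zeros(z.shape,np.uint8); m[v[k],u[k]]=1
    cs,_=cv2.findContours(m,cv2.RETR_EXTERNAL,cv2.CHAIN_APPROX_NONE); q=max(cs,key=cv2.contourArea).reshape(-1,2)
    W=onplane(c,q,85)[:,:2].astype(np.float32); print(n,np.median(P[k],0),cv2.minAreaRect(W),cv2.minEnclosingCircle(W))
save(c,"w3c",(190,30,340,260),2.6)
E
```

```text
sq [592.56562792  31.5815395   83.4473664 ] ((592.646728515625, 31.278305053710938), (40.71885681152344, 39.019248962402344), 87.9632797241211) ((592.154541015625, 31.351106643676758), 27.24907112121582)
rd [ 587.71289883 -131.36763167   83.35140895] ((586.9865112304688, -130.46786499023438), (38.927005767822266, 38.609825134277344), 24.683881759643555) ((587.1102294921875, -130.418701171875), 19.755760192871094)
```

View pics/w3c.png

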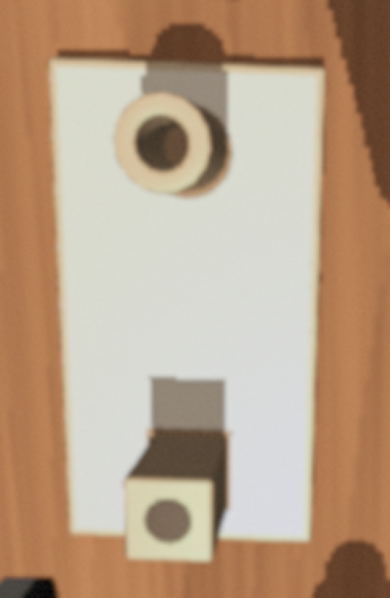

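Both posts stand on their prints, the square one at 87.96° against the shelf's 88.03°. Next is the cup.

```bash
python3 - <<'E'
from h import *
pick(412.5,124,D(-90),17,30)
c=bot.camera("side"); save(c,"s3",(200,60,440,300),2.4)
place(*C,D(SY),17+15)
c=bot.camera("side"); save(c,"s4",(200,60,440,300),2.4)
E
```

```text
pick w 0.6 -> 0.599 F [-2.5 -0.7  7.6] [-1.1  0.5 -0.5] t 28.675
place hit True z rel 0.3 [591.  -49.1  32.3] [-0.7  0.5  4.5]
t 32.45
```

View pics/s3.png

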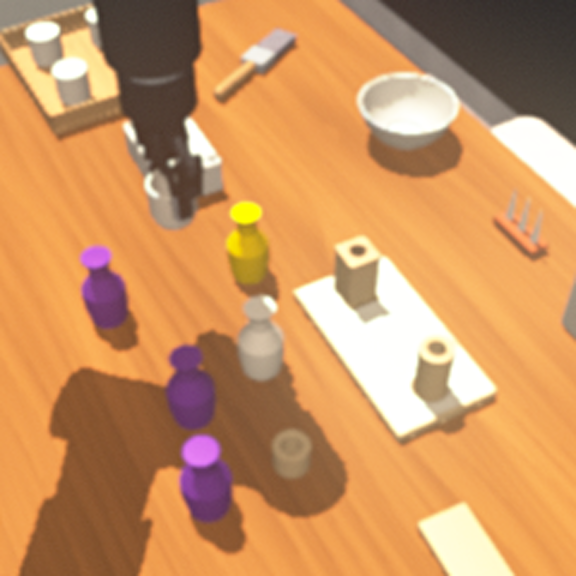

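View pics/s4.png

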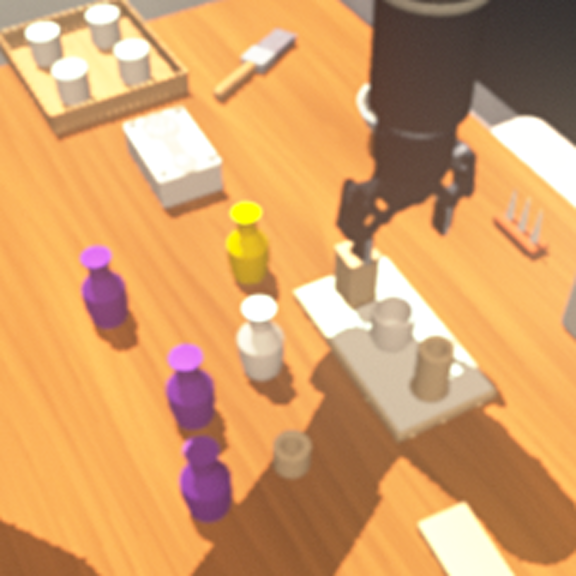

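```bash
python3 - <<'E'
from h import *
import pickle
bot.move_pose([520,-110,300],quat(np.pi/2*2))
c=bot.camera("wrist"); save(c,"w4"); c["tr"]={}
for n in ["cup","round_post","kiln_shelf"]: c["tr"][n]=bot.trace(n,"wrist")
pickle.dump(c,open("w4.pkl","wb"))
z=c["z_map"]; P=cloud(c)
k=(P[:,2]>60)&(P[:,2]<68)&(np.hypot(P[:,0]-C[0],P[:,1]-C[1])<40)
print("cup",cv2.minEnclosingCircle(P[k][:,:2].astype(np.float32)),np.median(P[k],0))
E
python3 c.py 4
python3 - <<'E'
from h import *
pick(500,-361.8,D(180-4.7),1,80,lift=170)
c=bot.camera("scene"); save(c,"s5",(120,80,420,280),2.6)
E
```

```text
cup ((590.134033203125, -49.432518005371094), 25.8541202545166) [589.94949472 -50.17625222  63.22994822]
4 kiln_shelf rect [590.3 -49.8] [238.7 129.1] 88.0 circ [590.4 -50. ] 134.4
4 round_post rect [ 588.8 -129.6] [43.3 40.1] 29.6 circ [ 588.7 -129.5] 21.9
4 cup rect [591.8 -47.1] [55.8 53.6] 90.0 circ [591.3 -47.3] 29.3
pick w 0.614 -> 0.612 F [-0.6  1.5  6.6] [ 0.3 -0.6 -3.7] t 37.2167
```

View pics/s5.png

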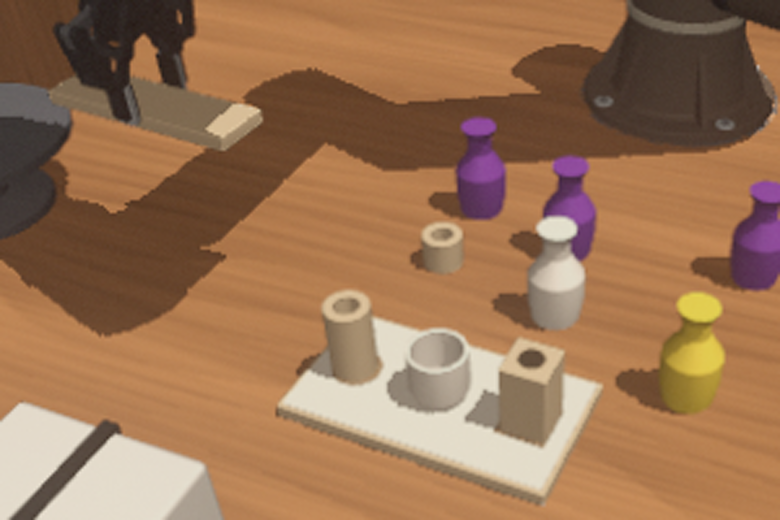

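View pics/w4.png

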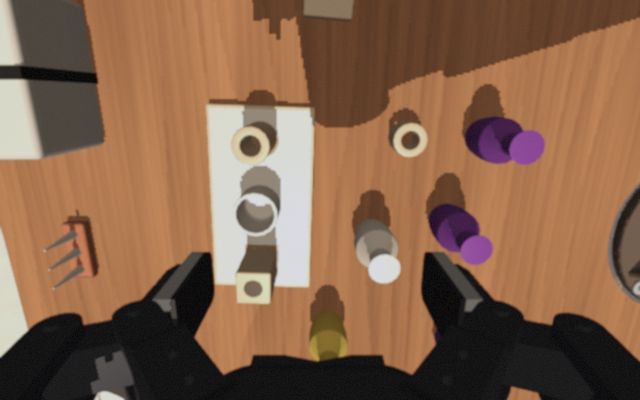

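```bash
python3 - <<'E'
from h import *
import pickle
place(590.8,-49.2,D(SY),86)
bot.move_pose([500,-80,350],quat(-np.pi/2*2))
c=bot.camera("wrist"); save(c,"w5"); c["tr"]={}
for n in ["vase","kiln_shelf"]: c["tr"][n]=bot.trace(n,"wrist")
pickle.dump(c,open("w5.pkl","wb"))
z=c["z_map"]; v,u=np.nonzero(z>0); P=cloud(c)
k=(np.abs(P[:,2]-98)<7)&(np.abs(P[:,0]-591)<60)&(np.abs(P[:,1]+49)<130)
m=np.zeros(z.shape,np.uint8); m[v[k],u[k]]=1; m=cv2.morphologyEx(m,cv2.MORPH_OPEN,np.ones((3,3)))
cs,_=cv2.findContours(m,cv2.RETR_EXTERNAL,cv2.CHAIN_APPROX_NONE); q=max(cs,key=cv2.contourArea).reshape(-1,2)
print("bat",cv2.minAreaRect(onplane(c,q,99)[:,:2].astype(np.float32)))
Q=P[k]; A=np.c_[Q[:,:2]-[591,-49],np.ones(len(Q))]; print(np.linalg.lstsq(A,Q[:,2],rcond=None)[0],bot.get_clock())
c=bot.camera("scene"); save(c,"s6",(180,130,480,330),2.6)
E
python3 c.py 5
```

```text
place hit True z rel 0.88 [591.  -49.1  86.9] [-0.9  0.9  5.1]
t 41.1917
bat ((588.9113159179688, -50.96143341064453), (198.50732421875, 55.17963409423828), 88.0680923461914)
[5.52663736e-03 1.04995317e-04 9.74215507e+01] 42.0667
5 kiln_shelf rect [589.8 -49.8] [239.3 129.6] 88.0 circ [589.7 -49.5] 134.0
5 vase rect [ 4.469e+02 -4.000e-01] [33.  33.4] 90.0 circ [ 4.469e+02 -4.000e-01] 17.2
5 vase rect [504.6 139.1] [33.6 32.8] 66.1 circ [505.1 138.7] 17.5
5 vase rect [350.6 -22.4] [33.4 32.2] 49.0 circ [350.2 -22.1] 17.1
5 vase rect [340.  152.7] [3.9 7.9] 5.4 circ [340.  152.7] 4.2
5 vase rect [ 314.5 -131. ] [31.6 33.7] 6.8 circ [ 314.3 -131.1] 17.1
```

View pics/s6.png

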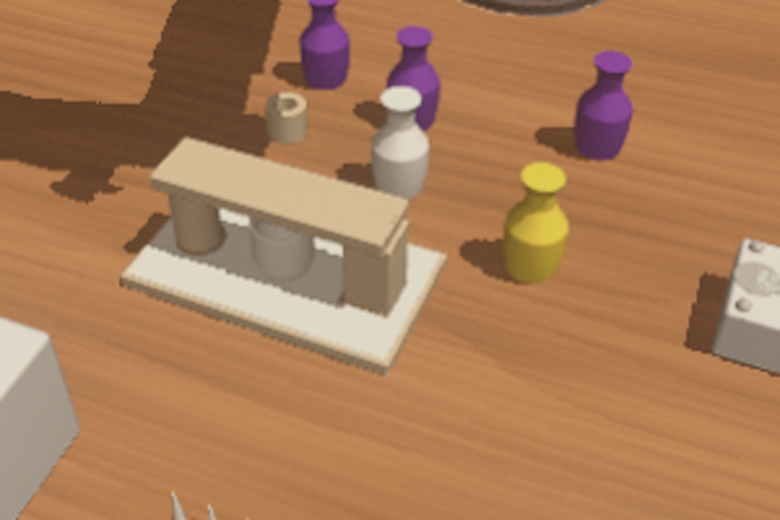

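View pics/w5.png

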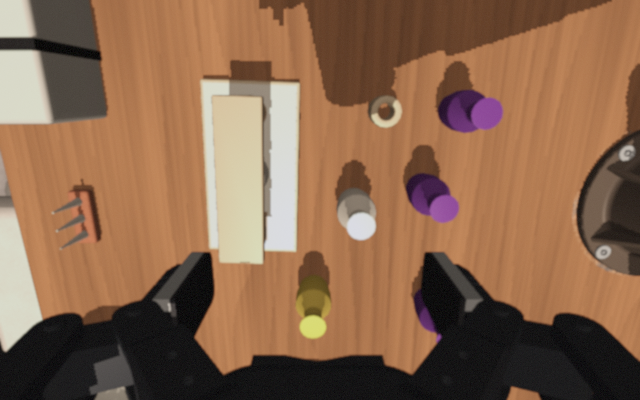

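The bat is level, in line (88.07°) and centred within about 1.5 mm of the shelf in the same view. The white vase is at (358,215) in the wrist picture; I pick it next.

```bash
python3 - <<'E'
from h import *
if pick(447,0,D(-90),33,45,lift=160):
    c=bot.camera("side"); save(c,"s7",(220,80,460,300),2.6)
E
```

```text
pick w 0.585 -> 0.585 F [-2.7  0.1 10. ] [-0.7 -0.6 -2.3] t 45.8083
```

View pics/s7.png

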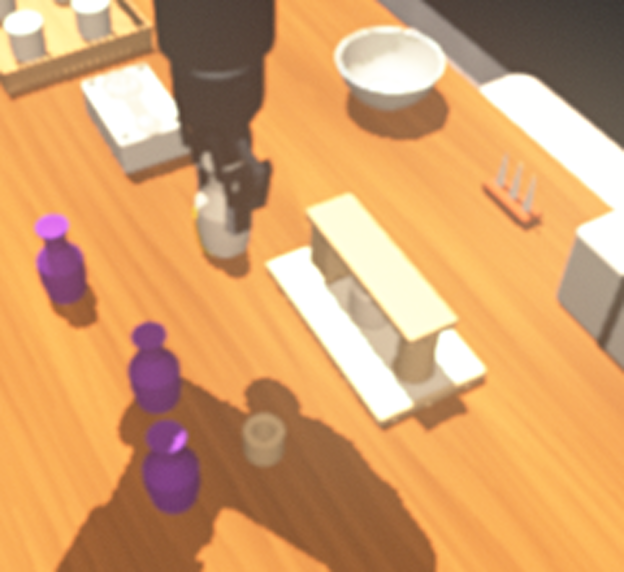

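```bash
python3 - <<'E'
from h import *
import pickle
place(590.6,-49.4,D(-90-1.97),132,up=60,over=4)
bot.move_pose([500,-100,370],quat(-np.pi/2*2))
c=bot.camera("wrist"); save(c,"w6"); c["tr"]={}
c["tr"]["vase"]=bot.trace("vase","wrist"); c["tr"]["kiln_shelf"]=bot.trace("kiln_shelf","wrist")
pickle.dump(c,open("w6.pkl","wb"))
z=c["z_map"]; v,u=np.nonzero(z>0); P=cloud(c)
k=(np.abs(P[:,2]-198)<5)&(np.abs(P[:,0]-591)<60)&(np.abs(P[:,1]+49)<60)
print("vase top",cv2.minEnclosingCircle(P[k][:,:2].astype(np.float32)),np.median(P[k],0))
k=(np.abs(P[:,2]-98)<6)&(np.abs(P[:,0]-591)<60)&(np.abs(P[:,1]+49)<130)
m=np.zeros(z.shape,np.uint8); m[v[k],u[k]]=1; m=cv2.morphologyEx(m,cv2.MORPH_OPEN,np.ones((3,3)))
cs,_=cv2.findContours(m,cv2.RETR_EXTERNAL,cv2.CHAIN_APPROX_NONE); q=np.concatenate([x.reshape(-1,2) for x in cs if cv2.contourArea(x)>100])
print("bat",cv2.minAreaRect(onplane(c,q,99)[:,:2].astype(np.float32)))
c=bot.camera("scene"); save(c,"s8",(180,80,480,310),2.5)
c=bot.camera("side"); save(c,"s9",(220,80,460,300),2.6)
print(bot.get_clock())
E
python3 c.py 6
```

```text
place hit True z rel 0.64 [590.9 -49.4 132.6] [-0.8  1.1  5.1]
t 48.5333
vase top ((590.106689453125, -49.40202331542969), 17.631467819213867) [589.99170143 -50.10576571 197.46817995]
bat ((588.98388671875, -51.062538146972656), (198.69668579101562, 55.01792526245117), 88.0677719116211)
50.1083
6 kiln_shelf rect [590.1 -49.5] [241.6 131.8] 88.4 circ [590.6 -49.9] 134.4
6 vase rect [350.  -21.8] [32.4 33.5] 4.9 circ [350.  -22.3] 17.3
6 vase rect [336.6 153.3] [21.4 10.5] 71.9 circ [336.  153.5] 10.8
6 vase rect [ 313.8 -131.1] [33.1 33.9] 48.4 circ [ 314.1 -131.1] 17.2
6 vase rect [504.5 138. ] [33.6 32.9] 90.0 circ [504.7 138.7] 17.5
6 vase rect [603.5 -30.8] [89.2 57.3] 62.6 circ [603.6 -30.6] 45.1
```

View pics/s8.png

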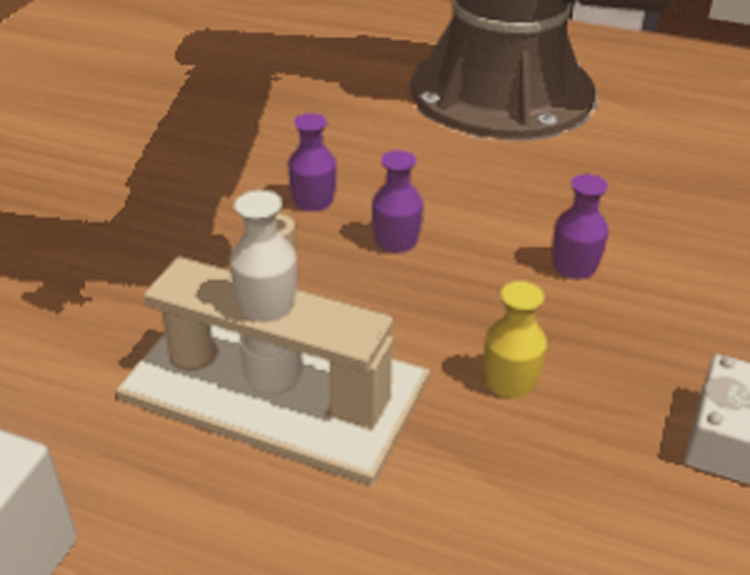

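View pics/s9.png

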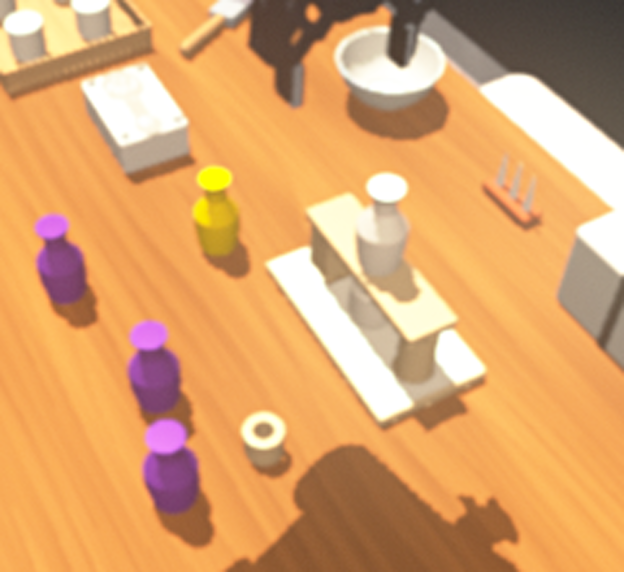

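View pics/w6.png

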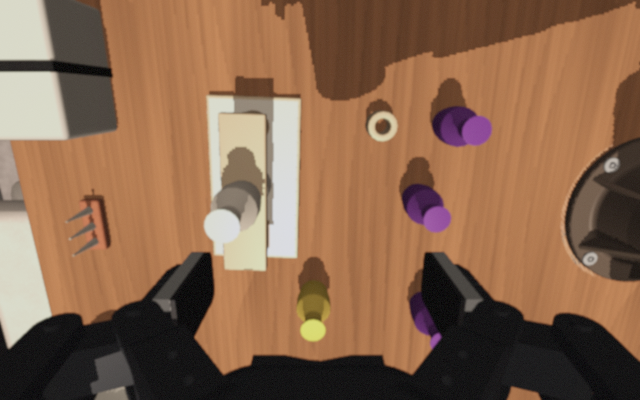

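The pictures show the vase upright at the middle of the bat, with posts and cup standing below and the bystanders in place. I hand the job in.

```bash
python3 -c "
from h import *
print(bot.get_ft_force(),bot.get_clock()); print(bot.finish_job())"
```

```text
[0.84124213 0.19888794 0.38397758] 50.1083
the job is handed in; nothing more can be done
None
```

The kiln shelf is loaded in two storeys as asked, in the order given, and I handed it in at 50 s of the 144 s allowed. I set down the square post, the round post, the cup, the bat and then the white vase. Each touched down within 1 mm of its expected height. The short post, the plaster mould and the purple and yellow vases were left alone.

My last checks against the shelf, from the wrist camera:

| Thing | Where it ended up |
|---|---|
| Square post | About 1 mm from its print's centre, squared up to within 0.1° |
| Round post | About 1–2 mm from its print's centre |
| Cup | Rim about 1 mm from the shelf centre, seen before the bat covered it |
| Bat | Level, in line to within 0.1°, and about 2 mm off centre, which is near the camera calibration's limit |
| Vase | Upright, with its top about 1 mm from the shelf centre and from directly above the cup |

- **Readings that disagreed:** Depth heights read 1–1.5 mm lower than the given sizes. The traced outline of the placed cup put it 2 mm away from where its rim measured. Neither mattered.
- **Network misses:** The square post's outline was missed in the check after placing, so I measured that post from the depth image. The outline for the placed vase was unusable, so I took its position from depth too.

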